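# Find the high spot of a roughed-out wooden wheel with a dial gauge

### The job

Slide the dial gauge up by its upright push plate until its sprung plunger is pressed in against the edge of the wooden blank, then turn the blank by its crank knob and find its highest spot. Leave the blank standing with that highest spot under the plunger, the plunger still pressed in, ready for shaving. Never drive the plunger to the end of its travel, and leave the jar, the clog sole and the screwdriver where they lie.

Things in the scene. Friction and masses are not known exactly. Their poses are not given: they have to be found in the camera images.
- stand: truing stand fixed to the bench: a dark wooden board 150 x 340 x 18 mm (x, y, z) with a vertical axle for the blank and, on its +y side, a slide carrying the dial gauge. Origin on the bench under the axle; z up, y points from the axle along the slide towards the gauge (which pushes up to the blank along -y). The board reaches from y = -95 to +245 mm
- axle (a point): point on the axle line, 67 mm above the bench: the mid-height of the wooden blank and the plunger's height. The highest spot of the blank counts as under the plunger when the touching tip is held out to within 1 mm of the 77 mm that this spot stands from the axle (about 11 degrees of turn either way)
- blank_top (a point): on the axle, at the top face of the blank: a roughly round wooden disc 24 mm thick (55 to 79 mm above the bench), out of round. Its edge lies 70 mm from the axle but for three smooth bulges, each 50 to 60 degrees wide at its foot: the highest reaches 77 mm, the other two about 74 mm. Where they lie relative to the knob differs every time
- knob (a point): centre of the upright round crank knob (16 mm diameter, 84 to 118 mm above the bench) on a flat steel crank bar (top at 84 mm), 50 mm from the axle; it goes round with the blank. A nut on the axle, 18 mm wide, reaches 92 mm. Pushing the knob sideways (2.5 to 5 N) turns the blank, either way, any number of turns; it stays where it is left
- turn (a joint): angle of the crank and blank about the upward vertical axle (rad, anticlockwise from above positive, unlimited). At 0 the knob lies on the stand's -y side
- push_plate (a point): middle of the rear (+y) face of the gauge carriage's upright steel push plate; the plate is 50 mm wide, 8 mm thick, 35 to 111 mm above the bench, its face square to the stand's y. Push it towards -y. The slide under it is 36 mm wide, its top 35 mm above the bench, and runs on 37 mm behind the plate at carriage 0. The dial lies flat on the carriage, top at 102 mm
- carriage (a joint): travel of the gauge carriage along the slide towards the axle (m): 0 fully back, 0.055 fully forward. It starts at 0 to 0.015, clear of the blank; it moves with about 8 N of friction and stays where it is left
- tip (a point): foremost point of the plunger's ball tip (10 mm diameter), 67 mm above the bench; it lies on the stand's y line through the axle and stands 100 mm from the axle with the carriage at 0 and the plunger out
- plunger (a joint): how far the plunger is pressed in (m): 0 fully out, 0.022 end of travel (above 0.0212 counts as driven to the end; at least 0.0025 counts as pressed in). Spring 0.4 N plus 0.11 N per mm. The dial's needle shows it: it points away from the blank (stand's +y) at 0 and turns clockwise seen from above, 12.6 degrees per mm
- jar: bystander: closed amber glass jar, 64 mm diameter, 85 mm tall, origin under its centre
- sole: bystander: wooden clog sole, about 180 x 82 x 52 mm, origin under its middle, toe to its +x
- driver: bystander: screwdriver lying flat, about 200 mm long along its x

How it is judged:
By the outcome, as a careful person would: the job done as asked, in the order asked, and still so for the second after the job is handed in, with the robot touching nothing.
It also fails if it takes over 70 s, if anything falls off the work surface, if the arm or the gripper's body presses on something with over 40 N, if the wrist force passes 120 N, or if a joint passes its speed limit or range.

### The arm

A 6-joint arm with a two-finger parallel gripper is mounted at the origin on the work surface. World frame = base frame: x ahead of the robot, y to its left, z up, the work surface at z = 0. Lengths are in m, angles in rad, forces in N, time in s.
With the tool pointing down it reaches from about 0.375 to 0.925 m from the base axis. Payload 5.7 kg.
Tool frame: the origin (TCP) lies at the very end of the fingers, on their centre line; the grasp point (between the pads) lies 19 mm behind it; z points along the fingers, y is the line along which they close (so a half turn about z gives the same grasp; the last joint's range is limited). The gripper opens to 88 mm and grips with 3 to 60 N. Pads are 20 mm wide; open, the fingers measure 115 mm over their backs; the gripper's body (75 mm by 178 mm) begins 61 mm behind the grasp point.
Start: joints at [-1.291, 0.359, 1.51, -0, 1.272, -0.115], TCP at [0.231, -0.554, 0.223] pointing down, gripper open.
Joint ranges: [-2.97, 2.97], [-1.01, 2.36], [0.21, 2.38], [-0.96, 4.11], [0.2, 2.71], [-2.98, 2.98]. Speed limits (rad/s): [2.39, 2.39, 3.14, 3.14, 3.14, 3.14].

### API

Orientations are given as a 3x3 rotation matrix whose columns are the frame's x, y, z axes.
In Python, from station import arm, read_camera, calibration gives the robot as it stands.
- The arm moves only by the shell command python3 -m inch 'ROWS' [FORCE]. ROWS is JSON, a list of rows, each a list of 5 numbers: the closure, from 0 (fully open) to 1 (shut), then the shift along the tool's x, y, z in m, then the turn about the tool's z in degrees. A call has exactly 10 rows; each row is the pose to reach, as a shift and turn from the pose commanded when the call began, along the tool's axes at that moment; what a row does not reach only later rows make up. A row lasts 1/10 s, in which the tool goes at most 50 mm and 8.59 degrees, less where a joint would pass 70% of its speed; a pose out of reach is approached as far as the arm can. A call with a gripper value outside its range is refused whole. The fingers move at their own pace and stop on an object; FORCE is the grip in N (left out, the last holds). Time passes only in rows, so rows that repeat a pose let the fingers close, or fill a call up. It gives the time, the measured TCP pose, the force, the opening and the grip force at its end, in the units of the state.
- arm.read_state(): the state, without advancing time (a new reading comes with each control period).
- read_camera(name): name is "scene" or "top" or "wrist"; returns the picture (400x640x3 uint8, red, green, blue); there is no depth.
- calibration(name): a dict with "fx", "fy", "cx", "cy" (pixels), "R" (3x3) and "t" (3): a world point X has camera coordinates R X + t. Camera axes: x right, y down, z forward; pixel columns grow to the right and rows downward; lengths in m; the calibration is good to about 2 mm. The wrist camera is an equidistant fisheye: a pixel r from the principal point sees the ray r / f radians off the axis. A picture is of the moment at which its call begins: read the wrist's pose just before it. calibration takes no time and is no camera call; for the wrist camera it gives the pose at the moment of the call.
- arm.finish_job(): hands the job in; it is judged then, once.
The state is a dict: "clock": time; "joint_positions": joint angles; "qvel": joint speeds; "tau": joint torques, N m; "tool_pos": TCP position; "ee_rot": TCP orientation; "ft_force": force on the tool from outside, world axes, zero at the start; "torque": the same for the moment, N m; "gripper_width": finger opening in m; "gripper_force": force on a finger pad.
Only numpy, scipy, OpenCV 4.12 (cv2) and the standard library are available. Lean on these libraries where they do the work, as an engineer would, in place of code of your own. Each camera call takes 0.05 s, during which the arm holds its last target. There are 200 camera calls.

## Working session

There is one attempt and no reset: what is moved stays moved. The work goes in short steps, Python scripts to look and compute and a shell command to move; the robot and the scene stay as the last step left them, time stands still between calls to the robot, and variables do not carry over. Pictures are saved under pics/ and viewed, at most 10 in all, crops included, and the job is handed in when it is done.

```bash
ls; mkdir -p pics
python3 - <<'E'
from station import arm, read_camera, calibration
import cv2, numpy as np
s=arm.read_state(); print(s['clock'],s['tool_pos'],np.round(s['ee_rot'],3))
for n in('scene','top'):
    cv2.imwrite(f'pics/{n}0.png',read_camera(n)[:,:,::-1]); c=calibration(n); print(n,{k:np.round(v,3).tolist() for k,v in c.items()})
E
```

```text
pics
0.0 [ 0.23059465 -0.55315215  0.22182944] [[ 0.923  0.385 -0.001]
 [ 0.385 -0.923  0.002]
 [ 0.    -0.002 -1.   ]]
scene {'fx': 459.337, 'fy': 459.337, 'cx': 319.001, 'cy': 200.57, 'R': [[-0.856, 0.516, -0.006], [0.384, 0.63, -0.675], [-0.345, -0.58, -0.738]], 't': [0.565, -0.165, 1.139]}
top {'fx': 480.827, 'fy': 480.827, 'cx': 320.058, 'cy': 200.259, 'R': [[0.016, -1.0, 0.019], [-0.996, -0.018, -0.083], [0.084, -0.018, -0.996]], 't': [-0.055, 0.623, 1.032]}
```

View pics/top0.png

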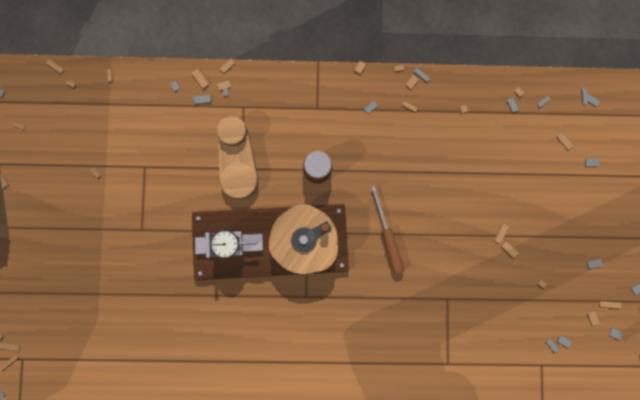

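View pics/scene0.png

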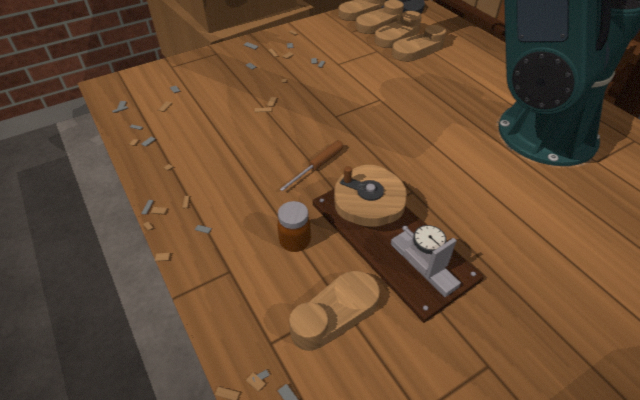

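The top view shows the stand with +y to image left: blank near (303,239), knob (324,228), dial (224,244), jar (318,165) above the blank, sole (237,160), driver (388,230). I'll crop it enlarged to localise.

```bash
cat > h.py <<'E'
import numpy as np, cv2
from station import arm, read_camera, calibration
def ray(n,uv,c=None):
    c=c or calibration(n); R=np.array(c['R']);t=np.array(c['t'])
    x=(uv[0]-c['cx'])/c['fx'];y=(uv[1]-c['cy'])/c['fy']
    if n=='wrist':
        r=np.hypot(x,y); d=np.array([x/r*np.sin(r),y/r*np.sin(r),np.cos(r)]) if r>1e-9 else np.array([0,0,1.])
    else: d=np.array([x,y,1.])
    return -R.T@t, R.T@d
def onz(n,uv,z,c=None):
    o,d=ray(n,uv,c); return o+d*(z-o[2])/d[2]
def proj(n,X,c=None):
    c=c or calibration(n); p=np.array(c['R'])@X+np.array(c['t'])
    if n=='wrist':
        th=np.arctan2(np.hypot(p[0],p[1]),p[2]);q=p[:2]/np.hypot(p[0],p[1])*th
    else: q=p[:2]/p[2]
    return q*[c['fx'],c['fy']]+[c['cx'],c['cy']]
E
python3 - <<'E'
import cv2
a=cv2.imread('pics/top0.png')[195:290,180:360]; cv2.imwrite('pics/topc.png',cv2.resize(a,None,fx=4.4,fy=4.4,interpolation=cv2.INTER_CUBIC))
E
```

```text
(no output)
```

View pics/topc.png

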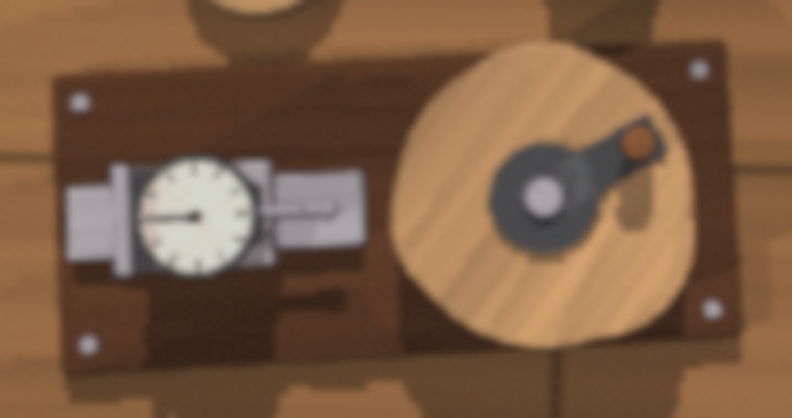

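The crop shows four screws at (80,102), (699,69), (712,310), (88,345), nut (543,198), knob (638,142), rear plate edge (113,166)-(118,275), and the needle pointing left (zero).

```bash
cat >> h.py <<'E'
def fc(x,y): return ((x+.5)/4.4-.5+180,(y+.5)/4.4-.5+195)
E
python3 - <<'E'
from h import *
S=[onz('top',fc(*p),.018) for p in[(80,102),(699,69),(712,310),(88,345)]]
for p in S: print(p.round(4))
dy=(S[0]+S[3]-S[1]-S[2])[:2]; dx=(S[0]+S[1]-S[3]-S[2])[:2]
th=np.arctan2(-dy[0],dy[1]); th2=np.arctan2(dx[1],dx[0]); print('yaw',np.degrees([th,th2]))
nut=onz('top',fc(543,198),.092); kn=onz('top',fc(638,142),.118); print('nut',nut,'knob',kn)
c=np.mean(S,axis=0); ey=np.array([-np.sin(th),np.cos(th)]);ex=np.array([np.cos(th),np.sin(th)])
print('axle from board',c[:2]-0.075*ey)
loc=lambda p:np.array([ex@(p[:2]-nut[:2]),ey@(p[:2]-nut[:2])])
print('knob loc',loc(kn),np.linalg.norm(loc(kn)))
for p in[(113,166),(118,275)]: print('plate',loc(onz('top',fc(*p),.111)))
im=read_camera('top').astype(float)
# polar edge of blank top rim
for a in range(0,360,10):
    best=[]
    for r in np.arange(.062,.086,.0005):
        w=nut[:2]+r*(np.cos(np.radians(a))*ex+np.sin(np.radians(a))*ey)
        u=proj('top',np.array([*w,.079])); v=cv2.getRectSubPix(im.astype(np.float32),(1,1),(float(u[0]),float(u[1])))[0,0]; best.append(v.sum())
    g=np.abs(np.gradient(cv2.GaussianBlur(np.array(best)[None],(1,5),0)[0] if 0 else np.array(best))); i=g[2:-2].argmax()+2
    print(a,round((.062+.0005*i)*1000,1),int(g[i]),end=' | ')
for n,uv in(('jar',(318,165)),('sole',(237,160)),('drv',(375,188)),('drv2',(399,270))): print(n,onz('top',uv,.08 if n=='jar' else .03))
s=arm.read_state();print(s['clock'])
E
```

```text
[0.5812 0.2243 0.018 ]
[ 0.6031 -0.0855  0.018 ]
[ 0.4826 -0.0935  0.018 ]
[0.4608 0.2159 0.018 ]
yaw [4.03896421 3.90735602]
nut [ 0.53689179 -0.009312    0.092     ] knob [ 0.56293499 -0.05244521  0.118     ]
axle from board [ 0.53719347 -0.00949787]
knob loc [ 0.02294043 -0.04486043] 0.05038572829420576
plate [0.02513219 0.19452224]
plate [-0.02433126  0.19398021]
0 73.5 10 | 10 72.5 9 | 20 71.0 19 | 30 70.5 19 | 40 70.5 18 | 50 71.0 20 | 60 71.0 20 | 70 70.5 20 | 80 70.5 21 | 90 84.5 29 | 100 73.0 23 | 110 73.0 23 | 120 71.5 25 | 130 70.0 26 | 140 69.5 26 | 150 70.0 29 | 160 70.0 29 | 170 70.0 28 | 180 70.0 33 | 190 70.0 27 | 200 71.0 29 | 210 74.5 29 | 220 76.5 29 | 230 77.5 28 | 240 76.5 25 | 250 74.5 28 | 260 72.5 23 | 270 71.5 24 | 280 71.0 28 | 290 70.5 22 | 300 71.0 24 | 310 71.0 24 | 320 70.0 23 | 330 71.0 24 | 340 71.5 25 | 350 74.0 21 | jar [ 0.69378835 -0.03764368  0.08      ]
sole [0.70942142 0.14031797 0.03      ]
drv [ 0.65290642 -0.1647552   0.03      ]
drv2 [ 0.47445803 -0.21823268  0.03      ]
0.15
```

```bash
python3 -m inch '[[1,0.02,-0.02,0,2],[1,0.05,-0.053,0,4],[1,0.08,-0.085,0,6],[1,0.11,-0.117,0,8],[1,0.14,-0.149,0,10],[1,0.17,-0.181,0,12],[1,0.20,-0.213,0,14],[1,0.23,-0.245,0,16],[1,0.25,-0.266,0,18.6],[1,0.26,-0.277,0,18.6]]' 10
cat >> h.py <<'E'
YAW=np.radians(3.97); A=np.array([.5370,-.0094]); EX=np.array([np.cos(YAW),np.sin(YAW)]); EY=np.array([-np.sin(YAW),np.cos(YAW)])
def loc(p): d=np.array(p)[:2]-A; return np.array([EX@d,EY@d])
def to(lx,ly,z,yaw=None):
    """tool-axis shift (x,y,z) and turn to reach stand-local point; yaw = stand-local yaw (deg) of tool x"""
    s=arm.read_state(); R=np.array(s['ee_rot']); W=np.array([*(A+lx*EX+ly*EY),z])
    y0=np.degrees(np.arctan2(R[1,0],R[0,0])-YAW)
    print('t',round(s['clock'],2),'loc',loc(s['tool_pos']).round(4),'z',s['tool_pos'][2].round(4),'yaw',y0.round(2),'F',np.round(s['ft_force'],1),'shift',(R.T@(W-s['tool_pos'])).round(4),'turn',None if yaw is None else round(y0-yaw,2),'j6',round(s['joint_positions'][5],2))
E
python3 -c "
from h import *
to(0,.24,.22,0)"
```

```text
clock: 1.15
tool_pos: [0.3643, -0.1955, 0.2225]
ee_rot: [[0.997, 0.071, -0.0], [0.071, -0.997, 0.001], [-0.0, -0.001, -1.0]]
ft_force: [-0.1, -1.0, 0.0]
gripper_width: 0.0111
gripper_force: 0.0
t 1.15 loc [-0.1852 -0.1737] z 0.2225 yaw 0.1 F [-0.1 -1.   0. ] shift [ 0.1859 -0.4134  0.0029] turn 0.1 j6 0.84
```

```bash
python3 -m inch '[[1,0.01,-0.022,0,0],[1,0.03,-0.066,0,0],[1,0.05,-0.11,0,0],[1,0.07,-0.156,0,0],[1,0.09,-0.2,0,0],[1,0.11,-0.245,0,0],[1,0.13,-0.29,0,0],[1,0.15,-0.334,0,0],[1,0.17,-0.378,0,0],[1,0.186,-0.413,0,0]]'
python3 -m inch '[[1,0,0,0.02,0],[1,0,0,0.04,0],[1,0,0,0.06,0],[1,0,0,0.08,0],[1,0,0,0.1,0],[1,0,0,0.12,0],[1,0,0,0.135,0],[1,0,0,0.145,0],[1,0,0,0.145,0],[1,0,0,0.145,0]]'
python3 - <<'E'
from h import *
to(0,.2135,.075,0)
c=calibration('top'); tip=loc(onz('top',fc(340,212),.067)); print('tip',tip,'slide rear',[loc(onz('top',fc(*p),.035)) for p in((66,185),(68,262))])
E
```

```text
clock: 2.15
tool_pos: [0.5212, 0.2297, 0.2225]
ee_rot: [[0.997, 0.071, 0.0], [0.071, -0.997, 0.0], [0.0, -0.0, -1.0]]
ft_force: [0.5, -0.5, -0.2]
gripper_width: 0.0004
gripper_force: 0.0
clock: 3.15
tool_pos: [0.521, 0.227, 0.0779]
ee_rot: [[0.998, 0.07, 0.0], [0.07, -0.998, 0.0], [0.0, -0.0, -1.0]]
ft_force: [0.2, -1.1, -0.4]
gripper_width: 0.0006
gripper_force: 0.0
t 3.15 loc [0.0004 0.2369] z 0.0779 yaw 0.05 F [ 0.2 -1.1 -0.4] shift [-0.0004  0.0234  0.0029] turn 0.05 j6 1.79
tip [-0.00152551  0.09736817] slide rear [array([0.01886691, 0.23434528]), array([-0.01874937,  0.23456302])]
```

```bash
python3 -m inch '[[1,0,0.006,0,0],[1,0,0.012,0,0],[1,0,0.018,0,0],[1,0,0.023,0,0],[1,0,0.027,0,0],[1,0,0.031,0,0],[1,0,0.035,0,0],[1,0,0.039,0,0],[1,0,0.043,0,0],[1,0,0.047,0,0]]'
python3 - <<'E'
from h import *
to(0,.174,.075,0)
w=read_camera('wrist'); t=read_camera('top')[195:290,180:360]
t=cv2.resize(t,None,fx=3,fy=3,interpolation=cv2.INTER_CUBIC)
o=np.zeros((400+285,640,3),np.uint8);o[:400]=w;o[400:,:540]=t
cv2.imwrite('pics/push.png',cv2.resize(o,(560,599))[:,:,::-1])
E
```

```text
clock: 4.15
tool_pos: [0.5241, 0.1817, 0.0778]
ee_rot: [[0.998, 0.069, 0.0], [0.069, -0.998, 0.003], [0.0, -0.003, -1.0]]
ft_force: [-0.8, 7.8, 0.6]
gripper_width: 0.0001
gripper_force: 4.3
t 4.15 loc [0.0004 0.1915] z 0.0778 yaw 0.0 F [-0.8  7.8  0.6] shift [-0.0004  0.0176  0.0028] turn 0.0 j6 1.71
```

View pics/push.png

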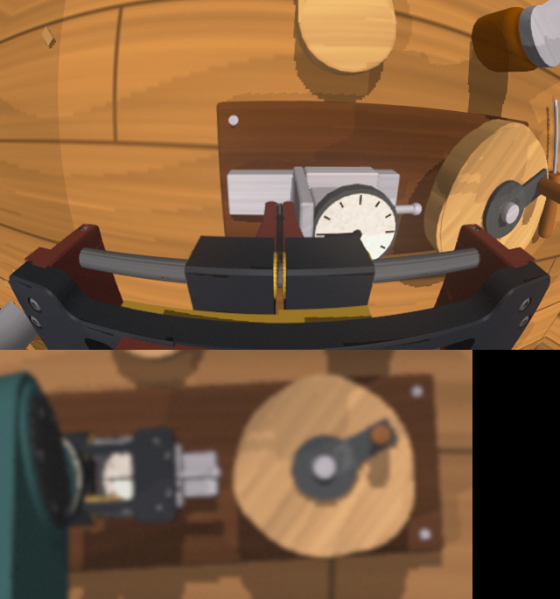

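The wrist view shows the finger against the plate, the plunger tip at about (417,209) in the montage, still short of the blank, with 7.8 N of push. I'll cast the tip and then push on.

```bash
python3 - <<'E'
from h import *
print(loc(onz('wrist',((422)*640/560,209*685/599),.067)), 'plate top rear corner far', loc(onz('wrist',(293*640/560,168*685/599),.111)))
E
python3 -m inch '[[1,0,0.003,0,0],[1,0,0.006,0,0],[1,0,0.009,0,0],[1,0,0.012,0,0],[1,0,0.014,0,0],[1,0,0.015,0,0],[1,0,0.016,0,0],[1,0,0.016,0,0],[1,0,0.016,0,0],[1,0,0.016,0,0]]'
python3 - <<'E'
from h import *
to(0,.174,.075,0)
w=read_camera('wrist'); cv2.imwrite('pics/push2.png',w[130:330,230:640,::-1].repeat(2,0).repeat(2,1)[:, :800])
E
```

```text
[-0.00092254  0.08080221] plate top rear corner far [0.04308026 0.18345935]
clock: 5.25
tool_pos: [0.5252, 0.1658, 0.0778]
ee_rot: [[0.998, 0.069, 0.0], [0.069, -0.998, 0.003], [0.0, -0.003, -1.0]]
ft_force: [-1.7, 7.5, 0.0]
gripper_width: 0.0003
gripper_force: 4.0
t 5.25 loc [0.0004 0.1756] z 0.0778 yaw 0.01 F [-1.7  7.5  0. ] shift [-0.0004  0.0016  0.0028] turn 0.01 j6 1.68
```

View pics/push2.png

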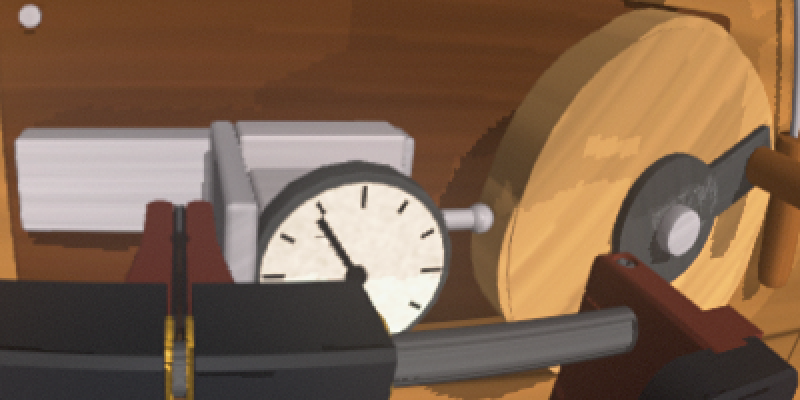

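The needle now stands about 60° (two ticks) clockwise from +y, so the plunger is in ≈4.7 mm on the ~72 mm edge. I'll push 4 mm more so contact holds at 70 mm radius.

```bash
python3 -m inch '[[1,0,0.001,0,0],[1,0,0.002,0,0],[1,0,0.003,0,0],[1,0,0.004,0,0],[1,0,0.004,0,0],[1,0,0.002,0,0],[1,0,-0.005,0,0],[1,0,-0.012,0,0],[1,0,-0.018,0,0],[1,0,-0.02,0,0]]'
python3 -m inch '[[1,0,-0.002,-0.015,0],[1,0,-0.002,-0.035,0],[0.8,0,0,-0.06,0],[0.8,0,0,-0.085,0],[0.7,0,0,-0.1,0],[0.7,0,0,-0.11,0],[0.7,0,0,-0.11,0],[0.7,0,0,-0.11,0],[0.7,0,0,-0.11,0],[0.7,0,0,-0.11,0]]'
python3 - <<'E'
from h import *
a=np.radians(297.1); to(.05*np.cos(a),.05*np.sin(a),.15,117.1)
E
```

```text
clock: 6.3
tool_pos: [0.5238, 0.1848, 0.0777]
ee_rot: [[0.997, 0.071, -0.0], [0.071, -0.997, 0.0], [0.0, -0.0, -1.0]]
ft_force: [0.2, -0.2, -0.0]
gripper_width: 0.0007
gripper_force: 0.0
clock: 7.3
tool_pos: [0.5231, 0.1838, 0.1867]
ee_rot: [[0.998, 0.07, -0.002], [0.07, -0.998, -0.0], [-0.002, 0.0, -1.0]]
ft_force: [0.4, 0.5, -0.6]
gripper_width: 0.0262
gripper_force: 0.0
t 7.3 loc [-0.0004  0.1937] z 0.1867 yaw 0.05 F [ 0.4  0.5 -0.6] shift [0.0231 0.2383 0.0367] turn -117.05 j6 1.71
```

```bash
python3 -m inch '[[0.7,0.001,0.01,0,-4],[0.7,0.003,0.03,0,-12],[0.7,0.006,0.06,0,-20],[0.7,0.009,0.09,0,-28],[0.7,0.012,0.12,0,-36],[0.7,0.015,0.15,0,-44],[0.7,0.018,0.18,0,-52],[0.7,0.021,0.21,0,-60],[0.7,0.023,0.23,0,-68],[0.7,0.023,0.238,0,-76]]'
python3 -m inch '[[0.7,0,0,0,-6],[0.7,0,0,0,-14],[0.7,0,0,0,-22],[0.7,0,0,0,-30],[0.7,0,0,0,-38],[0.7,0,0,0,-41],[0.7,0,0,0,-41],[0.7,0,0,0,-41],[0.7,0,0,0,-41],[0.7,0,0,0,-41]]'
python3 - <<'E'
from h import *
a=np.radians(297.1); to(.05*np.cos(a),.05*np.sin(a),.094,117.1)
w=read_camera('wrist'); cv2.imwrite('pics/knob.png',w[:,:,::-1])
E
```

```text
clock: 8.3
tool_pos: [0.5636, -0.0539, 0.187]
ee_rot: [[0.169, 0.986, -0.001], [0.986, -0.169, -0.0], [-0.0, -0.001, -1.0]]
ft_force: [0.4, 0.6, 0.3]
gripper_width: 0.0265
gripper_force: 0.0
clock: 9.3
tool_pos: [0.5634, -0.0518, 0.1876]
ee_rot: [[-0.515, 0.857, -0.0], [0.857, 0.515, 0.0], [0.0, -0.0, -1.0]]
ft_force: [-0.4, 0.2, -0.1]
gripper_width: 0.0264
gripper_force: 0.0
t 9.3 loc [ 0.0234 -0.0441] z 0.1876 yaw 117.01 F [-0.4  0.2 -0.1] shift [-0.0001 -0.0007  0.0936] turn -0.09 j6 -0.75
```

View pics/knob.png

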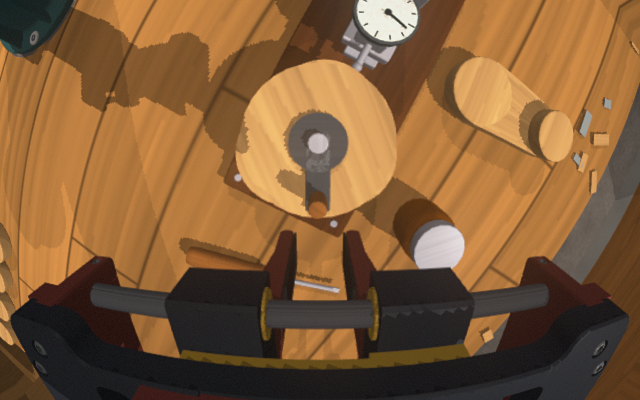

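The knob (317,210) lies midway between the fingers, and the needle has moved to about 100° clockwise of +y (~8 mm in). I'll descend and grip the knob lightly.

```bash
python3 -m inch '[[0.7,0,0,0.01,0],[0.7,0,0,0.025,0],[0.7,0,0,0.04,0],[0.7,0,0,0.055,0],[0.7,0,0,0.07,0],[0.7,0,0,0.08,0],[0.7,0,0,0.09,0],[0.7,0,-0.0005,0.096,0],[0.7,0,-0.0005,0.096,0],[0.7,0,-0.0005,0.096,0]]' && python3 -m inch '[[0.76,0,0,0,0],[0.8,0,0,0,0],[0.85,0,0,0,0],[0.9,0,0,0,0],[0.9,0,0,0,0],[0.9,0,0,0,0],[0.9,0,0,0,0],[0.9,0,0,0,0],[0.9,0,0,0,0],[0.9,0,0,0,0]]' 8
```

```text
clock: 10.35
tool_pos: [0.5632, -0.0521, 0.0918]
ee_rot: [[-0.515, 0.857, 0.0], [0.857, 0.515, 0.0], [-0.0, 0.0, -1.0]]
ft_force: [-0.1, -0.3, -0.6]
gripper_width: 0.0261
gripper_force: 0.0
clock: 11.35
tool_pos: [0.563, -0.0525, 0.0921]
ee_rot: [[-0.516, 0.857, 0.0], [0.857, 0.516, -0.001], [-0.001, -0.0, -1.0]]
ft_force: [-3.5, -2.8, 6.2]
gripper_width: 0.0154
gripper_force: 8.0
```

```bash
python3 -m inch '[[0.9,0.0002,-0.0044,0,5],[0.9,0.0008,-0.0087,0,10],[0.9,0.0017,-0.0129,0,15],[0.9,0.003,-0.0171,0,20],[0.9,0.0047,-0.0211,0,25],[0.9,0.0067,-0.025,0,30],[0.9,0.009,-0.0287,0,35],[0.9,0.0117,-0.0321,0,40],[0.9,0.0146,-0.0354,0,45],[0.9,0.0179,-0.0383,0,50]]'
python3 - <<'E'
from h import *
to(0,0,.09,None); p=loc(arm.read_state()['tool_pos']); print(np.degrees(np.arctan2(p[1],p[0]))%360,np.hypot(*p))
E
```

```text
clock: 12.35
tool_pos: [0.523, -0.0576, 0.0921]
ee_rot: [[0.328, 0.945, 0.004], [0.945, -0.328, -0.002], [-0.0, 0.004, -1.0]]
ft_force: [2.5, -6.1, -0.2]
gripper_width: 0.016
gripper_force: 8.0
t 12.35 loc [-0.0173 -0.0472] z 0.0921 yaw 66.85 F [ 2.5 -6.1 -0.2] shift [ 0.0501 -0.0027  0.0021] turn None j6 0.09
249.88554669663205 0.05021506157442023
```

```bash
python3 -m inch '[[0.9,0.0002,-0.0044,0,5],[0.9,0.0008,-0.0087,0,10],[0.9,0.0017,-0.0129,0,15],[0.9,0.003,-0.0171,0,20],[0.9,0.0047,-0.0211,0,25],[0.9,0.0067,-0.025,0,30],[0.9,0.009,-0.0287,0,35],[0.9,0.0117,-0.0321,0,40],[0.9,0.0146,-0.0354,0,45],[0.9,0.0179,-0.0383,0,50]]'
cat >> h.py <<'E'
def look(f):
    p=loc(arm.read_state()['tool_pos']); print('knob ang',(np.degrees(np.arctan2(p[1],p[0]))%360).round(1),'r',np.hypot(*p).round(4),arm.read_state()['clock'])
    c=calibration('wrist'); w=read_camera('wrist'); np.save(f'pics/{f}.npy',w)
    # rectified dial: stand-frame patch at z=.102, +y to the left
    k=[]
    for j in range(140):
        for i in range(140):
            ly=.175-i*.001; lx=.06-j*.001*.86
            k.append(proj('wrist',np.array([*(A+lx*EX+ly*EY),.102]),c))
    k=np.array(k,np.float32).reshape(140,140,2)
    o=cv2.remap(w,k[...,0],k[...,1],cv2.INTER_LINEAR)
    cv2.imwrite(f'pics/{f}.png',cv2.resize(np.hstack([cv2.resize(w,(640,400)),cv2.resize(o,(400,400))]),(800,308))[:,:,::-1])
E
sed -i 's/lx=.06-j\*.001\*.86/lx=.07-j*.001/' h.py
python3 -c "
from h import *
look('l1')"
```

```text
clock: 13.35
tool_pos: [0.4905, -0.0283, 0.0921]
ee_rot: [[0.935, 0.356, 0.0], [0.356, -0.935, -0.002], [-0.001, 0.002, -1.0]]
ft_force: [-3.5, -7.4, 5.8]
gripper_width: 0.0159
gripper_force: 8.0
knob ang 198.1 r 0.0502 13.35
```

View pics/l1.png

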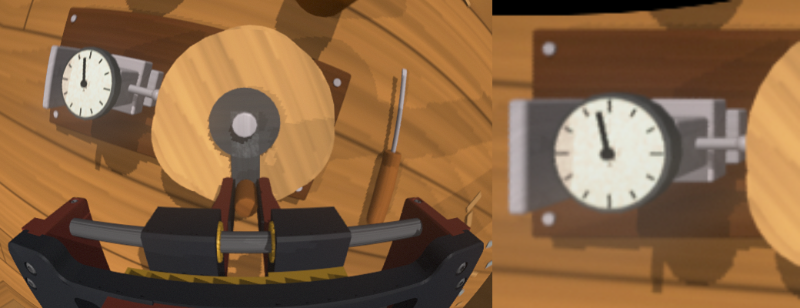

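The rectified dial shows the needle at ~77° (~6 mm): base radius, plunger pressed in. I'll add a needle reader and continue to the expected peak.

```bash
cat >> h.py <<'E'
def needle():
    p=loc(arm.read_state()['tool_pos']); c=calibration('wrist'); w=cv2.cvtColor(read_camera('wrist'),cv2.COLOR_RGB2GRAY).astype(np.float32)
    g=lambda r,a:proj('wrist',np.array([*(A+(.0004+r*np.sin(a))*EX+(.123+r*np.cos(a))*EY),.102]),c)
    an=np.arange(0,360,2); k=np.array([[g(r,np.radians(q)) for r in np.arange(.008,.0155,.0015)] for q in an],np.float32)
    v=cv2.remap(w,k[...,0],k[...,1],cv2.INTER_LINEAR).mean(1); d=np.clip(np.median(v)-v-25,0,None)
    z=np.angle((d*np.exp(1j*np.radians(an))).sum(),deg=True)%360
    print('knob',(np.degrees(np.arctan2(p[1],p[0]))%360).round(1),'needle',z.round(1),'mm',(z/12.6).round(2),'spread',an[d>0].tolist())
E
python3 -m inch '[[0.9,0.0001,-0.0035,0,4],[0.9,0.0005,-0.007,0,8],[0.9,0.0011,-0.0104,0,12],[0.9,0.0019,-0.0138,0,16],[0.9,0.003,-0.0171,0,20],[0.9,0.0047,-0.0211,0,25],[0.9,0.0047,-0.0211,0,25],[0.9,0.0047,-0.0211,0,25],[0.9,0.0047,-0.0211,0,25],[0.9,0.0047,-0.0211,0,25]]' | grep force
python3 -c "
from h import *
needle()"
python3 -m inch '[[0.9,0.0001,-0.0035,0,4],[0.9,0.0005,-0.007,0,8],[0.9,0.0005,-0.007,0,8],[0.9,0.0005,-0.007,0,8],[0.9,0.0005,-0.007,0,8],[0.9,0.0005,-0.007,0,8],[0.9,0.0005,-0.007,0,8],[0.9,0.0005,-0.007,0,8],[0.9,0.0005,-0.007,0,8],[0.9,0.0005,-0.007,0,8]]' | grep force
python3 -c "
from h import *
needle()"
```

```text
ft_force: [-3.7, -2.0, 6.1]
gripper_force: 8.0
knob 171.8 needle 150.4 mm 11.94 spread [142, 144, 146, 148, 150, 152, 154, 156, 158, 160, 162]
ft_force: [-3.4, -1.9, 4.5]
gripper_force: 8.0
knob 163.5 needle 165.1 mm 13.11 spread [158, 160, 162, 164, 166, 168, 170, 172, 174]
```

```bash
for i in 1 2; do :; done
python3 -m inch '[[0.9,0.0001,-0.0035,0,4],[0.9,0.0005,-0.007,0,8],[0.9,0.0005,-0.007,0,8],[0.9,0.0005,-0.007,0,8],[0.9,0.0005,-0.007,0,8],[0.9,0.0005,-0.007,0,8],[0.9,0.0005,-0.007,0,8],[0.9,0.0005,-0.007,0,8],[0.9,0.0005,-0.007,0,8],[0.9,0.0005,-0.007,0,8]]' | grep force
python3 -c "
from h import *
needle()"
python3 -m inch '[[0.9,0.0001,-0.0035,0,4],[0.9,0.0005,-0.007,0,8],[0.9,0.0005,-0.007,0,8],[0.9,0.0005,-0.007,0,8],[0.9,0.0005,-0.007,0,8],[0.9,0.0005,-0.007,0,8],[0.9,0.0005,-0.007,0,8],[0.9,0.0005,-0.007,0,8],[0.9,0.0005,-0.007,0,8],[0.9,0.0005,-0.007,0,8]]' | grep force
python3 -c "
from h import *
needle()"
```

```text
ft_force: [-2.2, -0.8, 5.0]
gripper_force: 8.0
knob 155.3 needle 167.1 mm 13.26 spread [160, 162, 164, 166, 168, 170, 172, 174, 176]
ft_force: [-0.8, -0.3, 4.8]
gripper_force: 8.0
knob 147.0 needle 157.4 mm 12.49 spread [150, 152, 154, 156, 158, 160, 162, 164, 166, 300, 302, 304, 306, 308, 310]
```

The needle rose to ~167° (13.3 mm, +7.2 mm over base, so the 77 mm bulge), with its peak at knob ≈158°. I'll turn back 10.5°, release and lift.

```bash
python3 -m inch '[[0.9,0.0001,0.0035,0,-4],[0.9,0.0005,0.007,0,-8],[0.9,0.0008,0.0091,0,-10.5],[0.9,0.0008,0.0091,0,-10.5],[0.9,0.0008,0.0091,0,-10.5],[0.85,0.0008,0.0091,0,-10.5],[0.8,0.0008,0.0091,0,-10.5],[0.75,0.0008,0.0091,0,-10.5],[0.7,0.0008,0.0091,0,-10.5],[0.7,0.0008,0.0091,0,-10.5]]' 
python3 -c "
from h import *
needle()"
python3 -m inch '[[0.7,0,0,0,0],[0.7,0,0,-0.01,0],[0.7,0,0,-0.025,0],[0.7,0,0,-0.045,0],[0.7,0,0,-0.065,0],[0.7,0,0,-0.085,0],[0.7,0,0,-0.1,0],[0.7,0,0,-0.11,0],[0.7,0,0,-0.11,0],[0.7,0,0,-0.11,0]]'
python3 -c "
from h import *
needle(); look('end')"
```

```text
clock: 18.6
tool_pos: [0.4896, 0.006, 0.0915]
ee_rot: [[0.954, -0.3, -0.0], [-0.3, -0.954, 0.0], [-0.0, -0.0, -1.0]]
ft_force: [0.3, 1.3, 0.3]
gripper_width: 0.0262
gripper_force: 0.0
knob 158.0 needle 167.6 mm 13.3 spread [160, 162, 164, 166, 168, 170, 172, 174, 176]
clock: 19.65
tool_pos: [0.4894, 0.006, 0.2016]
ee_rot: [[0.954, -0.3, -0.0], [-0.3, -0.954, 0.0], [-0.0, -0.0, -1.0]]
ft_force: [-0.3, 0.5, -0.1]
gripper_width: 0.0266
gripper_force: 0.0
knob 158.1 needle 167.8 mm 13.32 spread [160, 162, 164, 166, 168, 170, 172, 174, 176]
knob ang 158.1 r 0.0504 19.7
```

View pics/end.png

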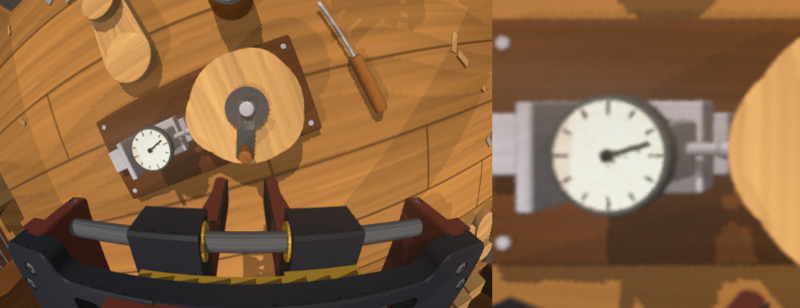

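The needle stands at about 168° (13.3 mm), with the bulge under the plunger, the arm clear and the bystanders untouched. Handing in.

```bash
python3 -c "
from station import arm
print(arm.finish_job())"
```

```text
the job is handed in; nothing more can be done
None
```

The job is handed in: the blank's highest spot (about 77 mm) stands under the plunger, which is pressed in about 13.3 mm of its 22 mm travel, and the arm is clear with the jar, clog sole and screwdriver untouched.

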